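Pin the test chamber's lid shut with the linchpin

TASK

Pin the test chamber's lid shut: push the linchpin right through the cross hole of the yellow boss, bearing down on the sprung lid until the holes of boss and post line up, without forcing it, so that the pin's head is fully home against the boss. Then swing its sprung ring over the boss until it snaps down onto the pin's end, and let go; leave the wrench, the jar and the parts drawer where they are.

Things in the scene. Friction and masses are not known exactly. Their poses are not given: they have to be found in the camera images.
- chamber: Acrylic test chamber on an aluminium base plate, fixed to the bench. Origin on the bench under the middle of its 200 x 170 mm tank; x points from its front (pin side) to its back, y along the front. The base plate reaches 150 mm in front of the origin, 120 mm behind, 95 mm to each side. The lid's top is 103 mm up; a steel strap 40 mm wide along its middle (top 110 mm up) holds the yellow boss.
- boss_hole (a point): Centre of the yellow boss at the lid's front, on the axis of its cross hole, which runs level along this frame's y (z up; the pin may come from either side). The boss is a hollow steel box 38 mm along x, 36 mm along y; the strap's top lies 30 mm below this point. Its two 5 mm side walls have round 15 mm holes. Inside, hidden, is the base's fixed post, 20 mm thick along y, with a like hole.
- boss_top (a point): Middle of the boss's flat top, 20 mm above boss_hole. The lid is hinged at the back and floats sprung on its gasket, so the boss stands too high: the post's hole lies 5 to 9 mm lower than the boss's hole, by an amount to be found by touch. The boss gives straight down at about 1 N per mm (a pin in its hole can press it down) and springs back up when let go. Forcing it, over 40 N, does harm.
- linchpin: The whole linchpin, ring included; origin on the underside of its head below the shoulder, axes as pin_grip.
- pin_grip (a point): Loose linchpin lying on the bench, 104 mm long without ring, 0.2 kg. Head: steel block 42 mm long, 20 mm wide and high, flat sides; then a shoulder and a greased 12 mm shank 62 mm long, its last 4 mm tapering to 9.6 mm. This point is where to grip the head: on the pin's axis, 14 mm behind the shoulder, half-way up. x points along the pin to its tip, y across (along the ring's hinge), z up.
- pin_mid (a point): Point on the linchpin's axis 18 mm ahead of the shoulder (32 mm ahead of pin_grip); it lies in the middle of the boss when the head is home against the boss. Axes as pin_grip. The ring's hinge lies on the axis 52 mm behind this point, 20 mm behind pin_grip.
- lock_ring (a joint): Angle of the linchpin's sprung ring about its hinge: 0 = open, standing up and leaning back, 125 degrees from the tip direction; 2.08 rad = locked, round the boss with its bow lying on the pin's end, 6 degrees above the axis. It swings over the top in the pin's x-z plane. Its spring drives it open below 1.3 rad and shut above; swinging the bow takes 5 to 10 N, and it flies back if let go early.
- ring_bow (a point): Middle of the ring's far bow, on the centre of its 5 mm brass wire, 86 mm from the hinge. The ring is 58 mm wide; the straight part of the bow is 20 mm.
- wrench: Steel spanner, 170 mm long along its x, 38 mm wide, 8 mm thick, lying on the bench; origin under its middle. Not needed.
- jar: White plastic jar with blue cap, 68 mm diameter, 85 mm tall; origin under its middle. Not needed.
- parts_drawer: Clear open plastic drawer, 130 x 65 mm, 45 mm high; origin under its middle. Not needed.
Things that resemble listed ones, but are neither listed nor needed, are in the scene too. Leave any orange or purple look-alike of the linchpin alone.

How it is judged:
On the way:
1. the linchpin is through boss and post, its head home against the boss, the ring still open (distance between pin_mid and boss_hole below 0.005 m and angle between the x axis of pin_mid and the y axis of boss_hole, either way round below 0.12 rad and value of joint lock_ring below 1 rad), for 0.2 s.
At the end, for the whole second after the job is handed in: The linchpin passes through the boss with its head home (pin_mid within 5 mm of the boss's centre, pin along the hole within 7 degrees), at rest, its ring locked (over 1.95 rad); wrench, jar and drawer within 30 mm of where they were (distance between pin_mid and boss_hole below 0.005 m and angle between the x axis of pin_mid and the y axis of boss_hole, either way round below 0.12 rad and value of joint lock_ring above 1.95 rad and linear speed of linchpin below 0.02 m/s and distance of each of wrench, jar, parts_drawer from where it was at the start of the episode below 0.03 m); the robot touches nothing.
It fails at once if the linchpin, its ring still open, is forced against the chamber with over 40 N (contact force between linchpin and chamber above 40 N and value of joint lock_ring below 1 rad).
It fails at once if the wrench, jar or parts drawer is pushed away (30 mm) (distance of any of wrench, jar, parts_drawer from where it was at the start of the episode above 0.03 m).
It also fails if it takes over 61 s, if anything falls off the work surface, if the arm or the gripper's body presses on something with over 40 N, if the wrist force passes 120 N, or if a joint passes its speed limit or range.

ROBOT

A 6-joint arm with a two-finger parallel gripper is mounted at the origin on the work surface. World frame = base frame: x ahead of the robot, y to its left, z up, the work surface at z = 0. Lengths are in m, angles in rad, forces in N, time in s.
With the tool pointing down it reaches from about 0.35 to 1 m from the base axis. Payload 7.1 kg.
Tool frame: the origin (TCP) lies between the finger pads; the fingertips stand 17 mm ahead of it and the grasp point (between the pads) lies 2 mm behind it; z points along the fingers, y is the direction in which the jaws open and shut (so a half turn about z gives the same grasp; the last joint's range is limited). The gripper opens to 85 mm and grips with 20 to 120 N. Pads are 22 mm wide; open, the fingers measure 114 mm over their backs; the gripper's body (76 mm by 85 mm) begins 54 mm behind the grasp point. The pads swing forward as they close: fully open they stand 13 mm farther back than shut.
Start: joints at [1.089, 0.423, 1.63, -0, 1.089, -0.019], TCP at [0.279, 0.559, 0.248] pointing down, gripper open.
Joint ranges: [-3, 3], [-0.9, 2.11], [0.09, 2.58], [-1.31, 4.45], [0.11, 2.69], [-2.54, 2.54]. Speed limits (rad/s): [2.39, 2.39, 3.01, 3.14, 3.14, 3.14].

INTERFACE

Orientations are given as a rotation vector (axis times angle).
In Python, from station import robot, hand, kinematics, vision, order, read_clock, read_joint_positions, read_dq, read_joint_torque, read_tcp_pos, read_tcp_rot, read_wrist_force, read_moment, read_finger_gap gives the robot as it stands. Calls block until the motion is done:
- robot.move_to(position, orientation): joint-space move of the TCP to a pose.
- robot.line_to(position, frame=None, velocity=0.15, until_force=None): straight line of the TCP; frame=None keeps the orientation; velocity is the mean speed in m/s. With until_force (N) it stops when the force on the tool has changed by that much, and returns True; else False.
- robot.goto_joints(angles): joint-space move.
- hand.move_gripper(opening, newtons=None): finger opening in m; newtons is the grip in N (None keeps the last); returns when the fingers have stopped.
- robot.dwell(seconds).
- kinematics.inverse_kinematics(position, orientation): joint angles nearest the present ones, or None.
- vision.snapshot(name): name is "scene" or "top"; returns the picture (384x512x3 uint8, red, green, blue); there is no depth.
- vision.get_calibration(name): a dict with "fx", "fy", "cx", "cy" (pixels), "xyz" and "orientation" of the camera in the world. Camera axes: x right, y down, z forward; pixel columns grow to the right and rows downward; lengths in m; the calibration is good to about 2 mm. A picture is of the moment at which its call begins. get_calibration takes no time and is no camera call.
A pose or a line that the arm cannot do raises robot.PlanningError and nothing moves.
- order.finish_job(): hands the job in, once; it reports no verdict.
Readings, each from a call of its own:
- read_clock(): time.
- read_joint_positions(): joint angles.
- read_dq(): joint speeds.
- read_joint_torque(): joint torques, N m.
- read_tcp_pos(): TCP position.
- read_tcp_rot(): TCP orientation.
- read_wrist_force(): force on the tool from outside, world axes, zero at the start.
- read_moment(): the same for the moment, N m.
- read_finger_gap(): finger opening in m.
Only numpy, scipy, OpenCV 4.12 (cv2) and the standard library are available. Lean on these libraries where they do the work, as an engineer would, in place of code of your own. Each camera call takes 0.05 s, during which the arm holds its last target.

## Working session

There is one attempt and no reset: what is moved stays moved. The work goes in short steps, each a Python script; the robot and the scene stay as the last script left them, time stands still between calls to the robot, and variables do not carry over. Pictures are saved under pics/ and viewed, and the job is handed in when it is done.

```bash
ls; mkdir -p pics; python3 - <<'E'
from station import *
import cv2
for n in("scene","top"):
    im=vision.snapshot(n); cv2.imwrite(f"pics/{n}0.png",im[:,:,::-1]); print(n,vision.get_calibration(n))
print(read_clock(),read_tcp_rot(),read_finger_gap())
E
```

```text
pics
scene {'fx': 427.18384326967634, 'fy': 427.18384326967634, 'cx': 254.09606661588612, 'cy': 187.86364321814344, 'xyz': array([ 1.08261731, -0.79964118,  0.8886468 ]), 'orientation': array([-2.11774919, -0.6585478 ,  0.30335549])}
top {'fx': 423.8188356105671, 'fy': 423.8188356105671, 'cx': 250.7887220047292, 'cy': 190.74469082860784, 'xyz': array([0.36637705, 0.09175188, 1.37435681]), 'orientation': array([-2.17734944,  2.16026865, -0.15800413])}
0.1 [-7.20363590e-01 -3.05750945e+00  2.21940758e-03] 0.08562067022391126
```

View pics/scene0.png

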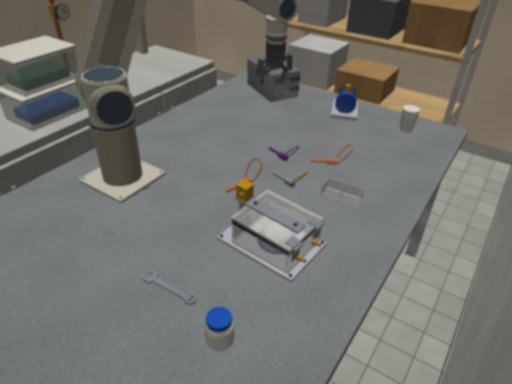

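View pics/top0.png

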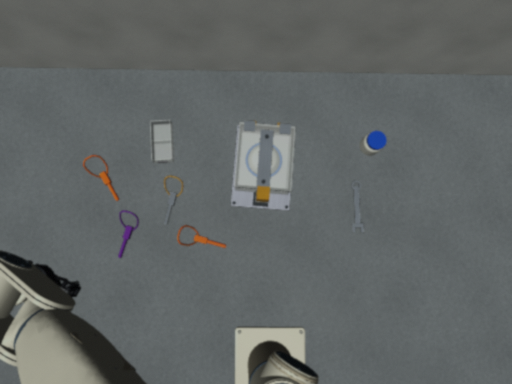

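Top view: boss at about (262,195), the steel linchpin with its brass ring at about (171,200). The look-alikes are orange at (105,178) and (200,238), and purple at (128,232). I'll zoom in.

```bash
python3 - <<'E'
import cv2,numpy as np
t=cv2.imread("pics/top0.png");s=cv2.imread("pics/scene0.png")
def z(im,x0,y0,x1,y1,k): return cv2.resize(im[y0:y1,x0:x1],None,fx=k,fy=k,interpolation=cv2.INTER_CUBIC)
cv2.imwrite("pics/z1.png",np.vstack([np.hstack([z(t,145,165,205,235,6),z(t,225,115,305,215,4.2)[:420,:340]]) ]))
cv2.imwrite("pics/z2.png",z(s,210,140,370,280,5)[:600*2])
E
```

```text
(no output)
```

View pics/z1.png

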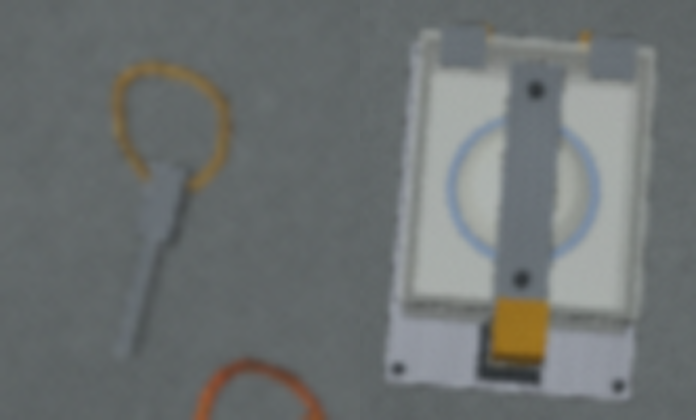

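View pics/z2.png

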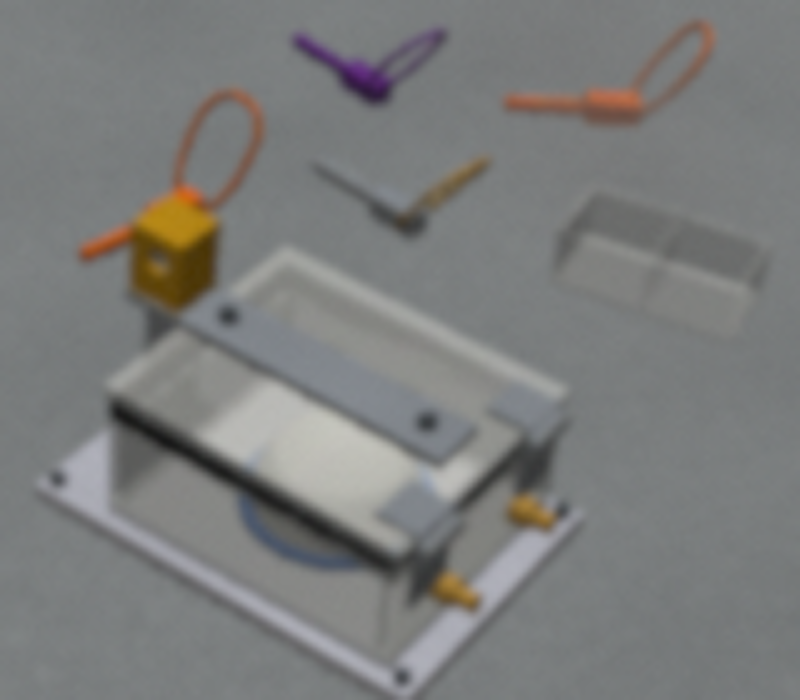

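```bash
cat > h.py <<'E'
import numpy as np,cv2
from scipy.spatial.transform import Rotation as R
from station import *
def ray(n,uv):
    c=vision.get_calibration(n); uv=np.atleast_2d(uv).astype(float)
    d=np.c_[(uv[:,0]-c['cx'])/c['fx'],(uv[:,1]-c['cy'])/c['fy'],np.ones(len(uv))]
    return np.array(c['xyz']),d@R.from_rotvec(c['orientation']).as_matrix().T
def onz(n,uv,z):
    o,d=ray(n,uv); return o+d*((z-o[2])/d[:,2])[:,None]
def proj(n,p):
    c=vision.get_calibration(n); q=(np.atleast_2d(p)-c['xyz'])@R.from_rotvec(c['orientation']).as_matrix()
    return np.c_[q[:,0]/q[:,2]*c['fx']+c['cx'],q[:,1]/q[:,2]*c['fy']+c['cy']]
def cross(uv1,uv2):
    o1,d1=ray('scene',uv1);o2,d2=ray('top',uv2);out=[]
    for a,b in zip(d1,d2):
        A=np.c_[a,-b]; s=np.linalg.lstsq(A,o2-o1,rcond=None)[0]; p,q=o1+s[0]*a,o2+s[1]*b; out.append(np.r_[(p+q)/2,np.linalg.norm(p-q)])
    return np.array(out)
E
python3 - <<'E'
from h import *
t=cv2.imread("pics/top0.png");s=cv2.imread("pics/scene0.png")
def ymask(im,x0,y0,x1,y1):
    h=cv2.cvtColor(im,cv2.COLOR_BGR2HSV); m=cv2.inRange(h,(12,120,60),(32,255,255)); k=np.zeros_like(m);k[y0:y1,x0:x1]=m[y0:y1,x0:x1];return k
mb=ymask(t,240,170,285,215); c=max(cv2.findContours(mb,0,1)[0],key=cv2.contourArea)
r=cv2.minAreaRect(c);print("boss top",r,cv2.boundingRect(c)); print(onz('top',[r[0]],.16))
ms=ymask(s,230,175,260,205); c2=max(cv2.findContours(ms,0,1)[0],key=cv2.contourArea);print("scene boss",cv2.boundingRect(c2),cv2.approxPolyDP(c2,1.5,True)[:,0].tolist())
# pin steel
a=t[165:235,145:205].astype(int)
print("bg",np.median(a.reshape(-1,3),0)); 
for (u,v) in [(172,198),(169,210),(167,218)]: print(t[v,u])
A=t.astype(float); d=A[...,0]-A[...,2]
print((d[190:228,160:180]).astype(int))
E
```

```text
boss top ((262.361572265625, 193.60768127441406), (12.775577545166016, 14.512063026428223), 7.125016689300537) (256, 186, 14, 16)
[[0.50802813 0.03079583 0.16      ]]
scene boss (234, 178, 19, 24) [[246, 178], [234, 187], [237, 189], [237, 197], [244, 201], [251, 196], [252, 183]]
bg [104. 103.  98.]
[116 111 104]
[108 105  99]
[106 103  97]
[[  7   7   6   5   2 -15 -39 -27  -5   4   7   6   6   6   8   7   5   6
    6   3]
 [  7   6   5   5   5  -5 -28 -39 -20   0   5   6   7   6   7   6   5   6
    4  -5]
 [  5   7   7   6   6   3 -13 -36 -37 -11   6  10  10   8   7   6   7   5
   -3 -23]
 [  7   7   5   6   7   6   0 -21 -40 -25   1  11  12  12  11   9   6  -3
  -23 -47]
 [  7   5   6   7   7   5   5  -5 -25 -23  -2  10  12  11  12   8  -6 -27
  -46 -49]
 [  7   7   7   7   6   6   6   4  -4  -4   5  10  11  12  10   2 -24 -47
  -48 -28]
 [  7   8   7   6   7   6   6   7   6   8  10  11  12  12  11   2 -19 -32
  -22  -5]
 [  7   6   7   6   6   7   7   7   8  11  11  12  12  12  11   5  -2  -5
   -1   5]
 [  6   6   6   7   7   7   7   6   8  11  13  14  12  12  10   6   4   5
  
[... 1774 characters left out ...]
   6   6
    7   7]
 [  7   6   7   7   7  10  11   8   6   7   6   6   6   5   7   7   6   7
    7   6]
 [  7   7   6   7   9  12  11   8   6   6   6   6   7   6   7   7   7   6
    7   7]
 [  7   7   7   8  10  11  10   7   6   7   7   6   5   6   8   7   7   7
    7   7]
 [  5   7   6   7  10  10   9   7   6   6   7   6   6   7   6   7   7   7
    7   7]
 [  6   7   7   6   8   7   8   5   5   6   7   6   6   6   7   7   8   6
    6   6]
 [  8   6   6   6   7   7   7   7   8   7   6   6   6   6   6   7   6   6
    6   7]
 [  7   7   6   6   6   6   6   6   6   7   6   6   6   6   6   7   6   6
    7   5]
 [  6   7   6   6   5   7   5   7   7   6   6   6   7   6   7   6   6   7
    7  -2]]
```

```bash
python3 - <<'E'
from h import *
t=cv2.imread("pics/top0.png").astype(float)
d=t[...,0]-t[...,2]
w=np.clip(cv2.GaussianBlur(d,(0,0),.6)-7.3,0,None)
def cen(rows,x0,x1):
    return np.array([[ (w[r,x0:x1]*np.arange(x0,x1)).sum()/w[r,x0:x1].sum(), r] for r in rows])
sh=cen(range(207,222),162,173); hd=cen(range(197,203),166,177)
S=onz('top',sh,.010); H=onz('top',hd,.020)
for P in(S,H):
    l=cv2.fitLine(P[:,:2].astype(np.float32),cv2.DIST_L2,0,.01,.01).ravel(); print(l, np.degrees(np.arctan2(l[1],l[0])))
A=np.vstack([S,H]);l=cv2.fitLine(A[:,:2].astype(np.float32),cv2.DIST_L2,0,.01,.01).ravel();dv=l[:2]*(-np.sign(l[0]));print('all',l,np.degrees(np.arctan2(dv[1],dv[0])))
tip=onz('top',[[164.7,223.5]],.010)[0]; sho=onz('top',[[169.5,204.3]],.015)[0]
print('tip',tip,'shoulder',sho, np.linalg.norm(tip-sho))
s=l[2:]; f=lambda p:(p[:2]-s)@dv
g1=s+dv*(f(tip)-.076); g2=s+dv*(f(sho)-.014); print('grip from tip',g1,'from shoulder',g2)
print(proj('scene',np.array([[*(s+dv*f(tip)),.010],[*(s+dv*(f(tip)-.062)),.01],[*(s+dv*(f(tip)-.104)),.01]])))
im=cv2.imread("pics/scene0.png"); z=lambda im,x0,y0,x1,y1,k: cv2.resize(im[y0:y1,x0:x1],None,fx=k,fy=k,interpolation=cv2.INTER_CUBIC)
cv2.imwrite("pics/z3.png",np.hstack([z(im,225,170,265,210,10),z(im,270,165,310,205,10)]))
# chamber: plate front edge, dark bolts
t8=cv2.imread("pics/top0.png"); g=cv2.cvtColor(t8,cv2.COLOR_BGR2GRAY)
cv2.imwrite("pics/z4.png",np.hstack([z(t8,227,180,297,215,10)[:, :700]]))
E
```

```text
[ 0.9751177  -0.22168782  0.45688736  0.32899743] -12.808186
[ 0.9832013  -0.18252426  0.50270563  0.3167145 ] -10.516826
all [ 0.96848774 -0.24906121  0.46997827  0.32548803] 165.57802
tip [0.42640441 0.33562489 0.01      ] shoulder [0.48770963 0.32132706 0.015     ] 0.06314869825683879
grip from tip [0.50026729 0.31769875] from shoulder [0.50117223 0.31746603]
[[272.49346183 171.45453899]
 [284.37674359 178.84968951]
 [292.75489839 184.06354516]]
```

View pics/z3.png

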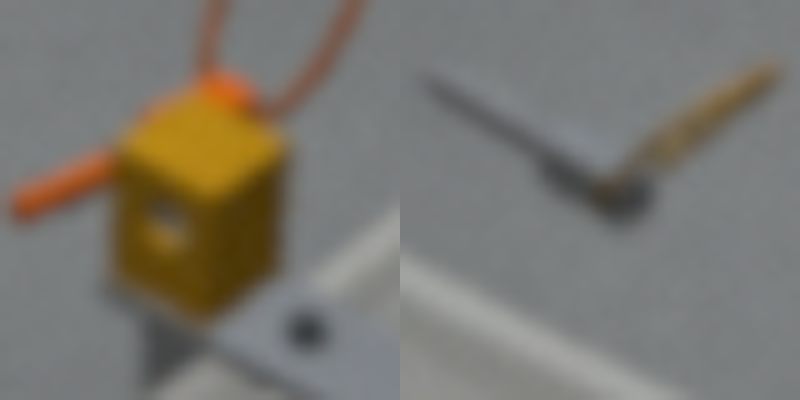

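View pics/z4.png

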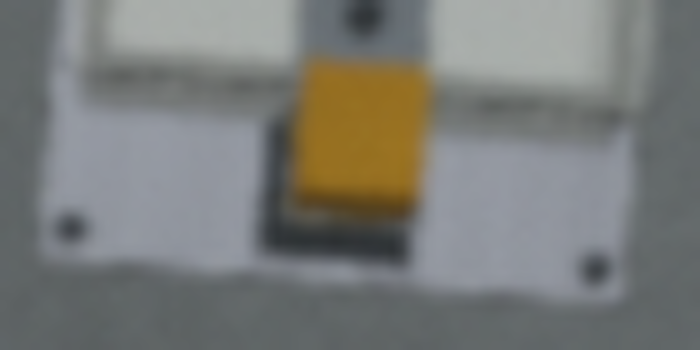

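```bash
python3 - <<'E'
from h import *
f=lambda L,o,k:(np.array(L,float)+.5)/k-.5+np.array(o)
pl=onz('top',f([(70,228),(595,270)],(227,180),10),.01); 
d=pl[0]-pl[1];print('bolts yaw(y axis)',pl,np.degrees(np.arctan2(-d[0],d[1])))
pe=onz('top',f([(40,258),(622,300)],(227,180),10),.008);d=pe[0]-pe[1];print('edge yaw',np.degrees(np.arctan2(-d[0],d[1])),np.linalg.norm(d))
st=onz('top',f([(535-360,90),(521-360,278)],(225,115),4.2),.11);d=st[0]-st[1];print('strap yaw',np.degrees(np.arctan2(d[1],d[0])))
T=f([(307,60),(430,65),(413,202),(297,193)],(227,180),10)
S=f([(120,148),(208,195),(288,140),(215,92)],(225,170),10)
# match: T order: back-left(+x,+y), back-right, front-right, front-left
W=onz('top',T,.16);print(W.round(4),W.mean(0))
print(proj('scene',W).round(1)); print('S',S.round(1))
E
```

```text
bolts yaw(y axis) [[ 0.49624096  0.11633271  0.01      ]
 [ 0.484067   -0.05358469  0.01      ]] -4.098033247076143
edge yaw -3.6561165191552143 0.18885434752358848
strap yaw -4.048689118446805
[[0.5314 0.0457 0.16  ]
 [0.5302 0.01   0.16  ]
 [0.4903 0.0149 0.16  ]
 [0.4927 0.0484 0.16  ]] [0.51115202 0.02974704 0.16      ]
[[252.8 185.7]
 [245.5 191.5]
 [235.2 185.9]
 [242.5 180.8]]
S [[236.6 184.4]
 [245.4 189. ]
 [253.4 183.6]
 [246.  178.8]]
```

```bash
python3 - <<'E'
from h import *
f=lambda L,o,k:(np.array(L,float)+.5)/k-.5+np.array(o)
T=f([(413,202),(430,65),(307,60),(297,193)],(227,180),10)
S=f([(120,148),(208,195),(288,140),(215,92)],(225,170),10)
C=cross(S,T);print(C.round(4),C[:3].mean(0))
p=np.array([[.511,.030,z] for z in(.16,.165,.17)]);print(proj('scene',p),proj('top',p)); print(S[[0,2]].mean(0),T[[0,2]].mean(0), S.mean(0),T.mean(0))
# grip-cross-check with pin tip/bow?
from scipy.spatial.transform import Rotation as R
# reach: orientation from heading
def ori(h,flip=0):
    x=np.array([np.cos(h),np.sin(h),0])*(1-2*flip);z=np.array([0,0,-1.]);return R.from_matrix(np.c_[x,np.cross(z,x),z]).as_rotvec()
g=np.array([.5007,.3175]);psi=np.radians(-4.05);b=np.array([.5105,.0295]);yb=np.array([-np.sin(psi),np.cos(psi)])
print(read_joint_positions())
for side in(1,-1):
  for fl in(0,1):
    print(side,fl)
    h=np.radians(166);print(kinematics.inverse_kinematics([*g,.02],ori(h,fl)))
    hd=np.arctan2(*(-side*yb)[::-1]); 
    for back in(.15,.032): print(kinematics.inverse_kinematics([*(b+side*yb*back),.15],ori(hd,fl)))
E
```

```text
[[0.4915 0.0165 0.165  0.0042]
 [0.5292 0.0106 0.1679 0.    ]
 [0.5312 0.0466 0.1671 0.0021]
 [0.4964 0.0519 0.1665 0.0109]] [0.51731023 0.02454198 0.16668063 0.00210082]
[[243.99155365 185.87838326]
 [244.00790667 184.48279589]
 [244.0243376  183.08055961]] [[262.64007081 192.58805865]
 [262.72901045 192.38329164]
 [262.81867698 192.17685112]]
[244.95 183.95] [262.55 192.65] [245.325 183.925] [262.725 192.55 ]
[ 1.08900915e+00  4.23803155e-01  1.63064001e+00  7.13060245e-06
  1.08860968e+00 -1.90206165e-02]
1 0
[ 5.45052259e-01  7.08857928e-01  1.79552830e+00 -8.88178420e-16
  6.37206427e-01 -7.81397973e-01]
None
None
1 1
[ 5.45052259e-01  7.08857928e-01  1.79552830e+00 -1.33226763e-15
  6.37206427e-01  2.36019468e+00]
[ 3.09497020e-01  4.52095815e-01  1.86110355e+00 -4.44089210e-16
  8.28393286e-01  3.80182855e-01]
[ 9.61702378e-02  4.09838436e-01  1.93666679e+00 -4.44089210e-16
  7.95087427e-01  1.66856072e-01]
-1 0
[ 5.45052259e-01  7.08857928e-01  1.79552830e+00 -8.88178420e-16
  6.37206427e-01 -7.81397973e-01]
[-2.58972559e-01  4.07045859e-01  1.94160202e+00 -4.44089210e-16
  7.92944773e-01 -1.88286725e-01]
[-2.81776830e-02  3.99860316e-01  1.95426551e+00 -4.44089210e-16
  7.87466832e-01  4.25081517e-02]
-1 1
[ 5.45052259e-01  7.08857928e-01  1.79552830e+00 -1.33226763e-15
  6.37206427e-01  2.36019468e+00]
None
None
```

```bash
cat >> h.py <<'E'
def ori(h,flip=0):
    x=np.array([np.cos(h),np.sin(h),0])*(1-2*flip);z=np.array([0,0,-1.]);return R.from_matrix(np.c_[x,np.cross(z,x),z]).as_rotvec()
E
python3 - <<'E'
from h import *
g=[.5007,.3175];o=ori(np.radians(166))
hand.move_gripper(.036,60)
robot.move_to([*g,.12],o)
print(read_clock(),read_wrist_force())
print(robot.line_to([*g,.0205],velocity=.1,until_force=4), read_tcp_pos(),read_clock())
im=vision.snapshot("scene");cv2.imwrite("pics/g1.png",cv2.resize(im[120:220,230:350,::-1],None,fx=5,fy=5))
hand.move_gripper(.01,120)
print(read_finger_gap(),read_wrist_force(),read_clock(),read_tcp_pos())
E
```

```text
1.9583 [ 0.57786589 -0.63216209 -0.71088487]
False [0.50118187 0.31777383 0.02110594] 3.1
0.01737551787900041 [-0.7200484  -0.48380934  5.98596927] 3.4583 [0.50118504 0.31779042 0.02169028]
```

View pics/g1.png

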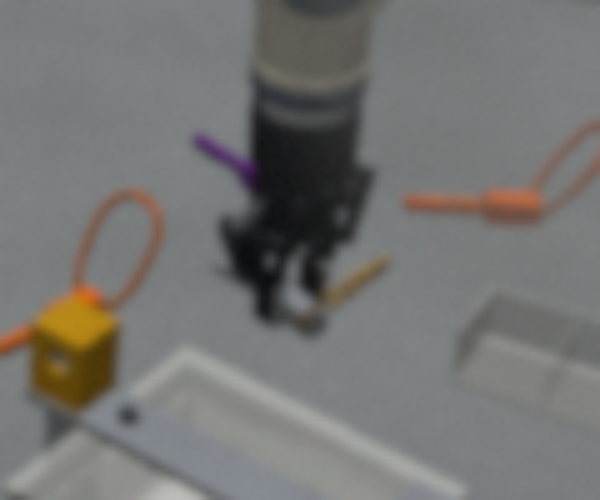

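The picture shows the fingers straddling the steel head, with the brass ring standing clear at about (355,280) in the zoom. The gap reads 17.4 mm for a 20 mm head, so I'll lift and check.

```bash
python3 - <<'E'
from h import *
p=read_tcp_pos()
robot.line_to([p[0],p[1],.20],velocity=.2)
print(read_finger_gap(),read_wrist_force(),read_moment(),read_clock())
a=vision.snapshot("scene");b=vision.snapshot("top")
cv2.imwrite("pics/g2.png",np.hstack([cv2.resize(a[60:190,230:330,::-1],None,fx=4,fy=4),cv2.resize(b[140:270,130:230,::-1],None,fx=4,fy=4)]))
E
```

```text
0.01705693532946218 [-0.66220965 -0.29577551 -1.71716583] [-0.0303228   0.05184483 -0.02581513] 4.5083
```

View pics/g2.png

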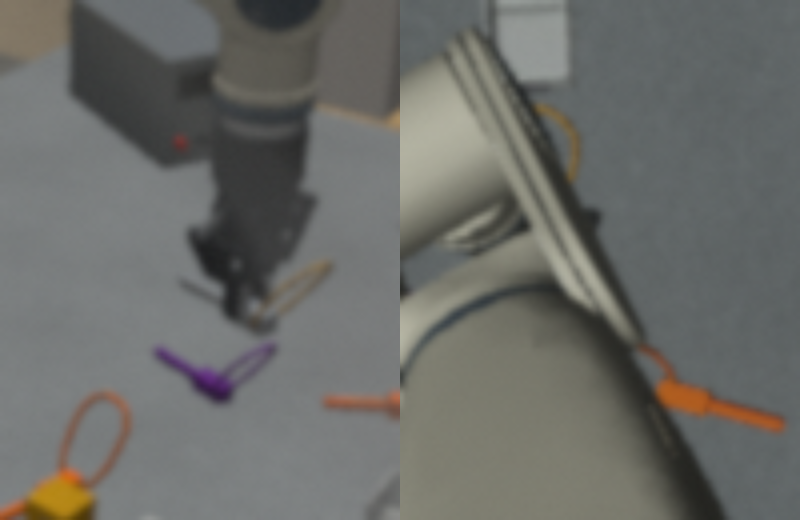

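```bash
cat >> h.py <<'E'
psi=np.radians(-4.05); yb=np.array([-np.sin(psi),np.cos(psi)]); xb=np.array([np.cos(psi),np.sin(psi)])
b0=np.array([.511,.030]); oI=ori(psi+np.pi/2)
def tcp(back,dx,z,b=b0):  # pin_mid 'back' metres before boss centre, dx along chamber x; z = TCP z
    return np.r_[b-yb*(back+.032)+xb*dx,z]
E
python3 - <<'E'
from h import *
p=read_tcp_pos();robot.line_to([p[0],p[1],.27],velocity=.3)
robot.move_to(tcp(.020,0,.27),oI)
robot.line_to(tcp(.020,0,.205),velocity=.15);robot.dwell(.2)
print(read_clock(),read_wrist_force())
r=robot.line_to(tcp(.020,0,.178),velocity=.02,until_force=1.0)
print(r,read_tcp_pos(),read_wrist_force(),read_clock())
a=vision.snapshot("scene");b=vision.snapshot("top")
cv2.imwrite("pics/i1.png",np.hstack([cv2.resize(a[130:230,190:290,::-1],None,fx=4,fy=4),cv2.resize(b[140:240,210:310,::-1],None,fx=4,fy=4)]))
E
```

```text
7.0583 [ 0.08675092 -0.13825    -1.82094216]
True [ 0.50666314 -0.02181774  0.18461385] [-0.48007078 -0.85414614 -1.49525348] 7.9917
```

View pics/i1.png

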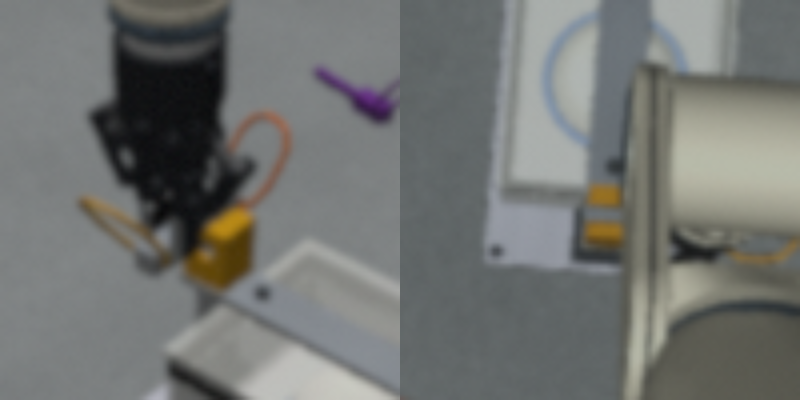

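```bash
python3 - <<'E'
from h import *
for z in(.187,.1865,.186,.185,.184,.183,.182,.181):
    robot.line_to(tcp(.020,0,z),velocity=.03);robot.dwell(.1)
    f=np.mean([(read_wrist_force(),robot.dwell(.01))[0] for _ in range(6)],0)
    print(read_tcp_pos()[2].round(5),f.round(2),read_moment().round(3))
robot.line_to(tcp(.020,0,.19),velocity=.1)
print(read_clock())
E
```

```text
0.18694 [ 0.05  0.08 -1.94] [-0.004 -0.01  -0.029]
0.18649 [ 0.24  0.08 -1.91] [ 0.003 -0.057 -0.024]
0.18599 [ 0.08  0.06 -1.92] [ 0.012 -0.03   0.058]
0.18502 [-0.21  0.29 -1.93] [ 0.001  0.029 -0.018]
0.18403 [ 0.3   0.03 -0.9 ] [ 0.003 -0.042  0.032]
0.18301 [-0.53  0.57  0.04] [ 0.125 -0.011 -0.009]
0.18199 [-0.88  0.33  0.6 ] [0.118 0.104 0.021]
0.18101 [-0.76 -0.11  1.6 ] [0.166 0.164 0.037]
11.5417
```

```bash
python3 - <<'E'
from h import *
robot.line_to(tcp(.020,-.034,.19),velocity=.2)
robot.line_to(tcp(.020,-.034,.159),velocity=.15);robot.dwell(.15)
print(read_wrist_force())
r=robot.line_to(tcp(.020,-.018,.159),velocity=.015,until_force=2.5)
p=read_tcp_pos();print(r,(p[:2]-tcp(.02,0,0)[:2])@xb,read_wrist_force(),read_clock())
robot.line_to(tcp(.020,-.034,.159),velocity=.1)
robot.line_to(tcp(.060,-.034,.159),velocity=.2)
print(read_clock())
E
```

```text
[-0.26284    -0.31458014 -1.35086283]
True -0.024332154995802942 [ 0.19771194 -0.34152421 -1.46642897] 13.0833
13.6833
```

```bash
python3 - <<'E'
from h import *
robot.line_to(tcp(.020,-.028,.159),velocity=.2)
for d in(-.0255,-.0248,-.0243,-.0238,-.0233):
    robot.line_to(tcp(.020,d,.159),velocity=.03);robot.dwell(.06)
    f=np.mean([(read_wrist_force(),robot.dwell(.01))[0] for _ in range(6)],0);p=read_tcp_pos()
    print(((p[:2]-tcp(.02,0,0)[:2])@xb).round(5),f.round(2))
    if np.hypot(*f[:2])>5:break
robot.line_to(tcp(.020,-.034,.159),velocity=.15)
robot.line_to(tcp(.062,-.034,.159),velocity=.2)
print(read_clock())
E
```

```text
-0.02557 [-0.36 -0.08 -1.73]
-0.02483 [ 0.28 -0.17 -1.94]
-0.02431 [ 0.02 -0.08 -1.95]
-0.02395 [-0.91  0.21 -1.79]
-0.02379 [-3.47 -0.03 -1.36]
16.4333
```

```bash
cat >> h.py <<'E'
def favg(n=6): return np.mean([(read_wrist_force(),robot.dwell(.01))[0] for _ in range(n)],0)
def where(): 
    p=read_tcp_pos(); v=p[:2]-b0; return np.round(np.r_[-(v@yb)-.032, v@xb, p[2]],5)
E
python3 - <<'E'
from h import *
D=.0009
robot.line_to(tcp(.076,-.034,.159),velocity=.2)
robot.line_to(tcp(.076,D,.159),velocity=.2);robot.dwell(.1)
f0=favg();print(f0)
r=robot.line_to(tcp(.0558,D,.159),velocity=.03,until_force=4);print(r,where(),favg()-f0,read_clock())
a=vision.snapshot("scene");cv2.imwrite("pics/i2.png",cv2.resize(a[130:230,190:290,::-1],None,fx=6,fy=6))
if not r:
    robot.line_to(tcp(.0558,D,.152),velocity=.03);robot.dwell(.1);print(where(),favg()-f0,read_moment(),read_clock())
E
```

```text
[-0.41506054 -0.2423571  -2.04076419]
False [0.0558  0.00091 0.15898] [ 0.27367837 -0.06170486  0.20277801] 18.0333
[0.05592 0.00084 0.15203] [-0.73188423 -0.86697465  3.35487347] [0.05247526 0.20320233 0.10460419] 18.6167
```

View pics/i2.png

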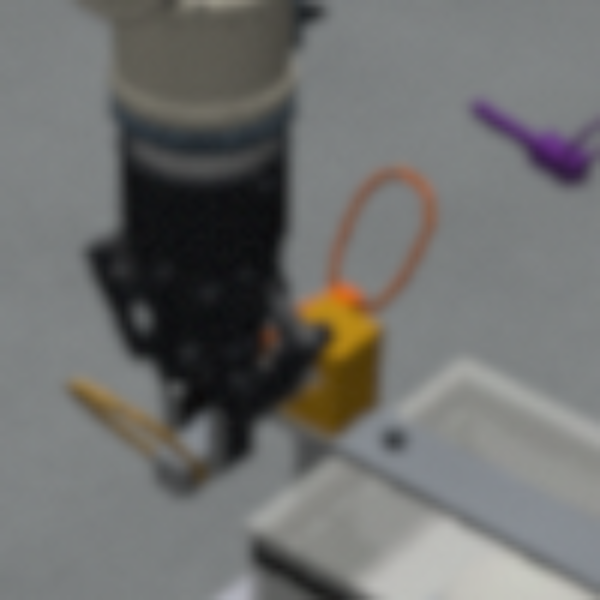

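```bash
python3 - <<'E'
from h import *
D=.0009
f0=np.array([-.41,-.24,-2.04])
def tryz(z,back=.040):
    robot.line_to(tcp(.0558,D,z),velocity=.03)
    r=robot.line_to(tcp(back,D,z),velocity=.025,until_force=5); print('z',z,r,where(),(favg()-f0).round(2),read_clock()); return r
for z in(.152,.1535,.1505,.149):
    if not tryz(z): break
    robot.line_to(tcp(.0558,D,z),velocity=.1)
E
```

```text
z 0.152 False [0.03953 0.00084 0.15196] [-1.8   2.49  5.54] 19.7
```

```bash
python3 - <<'E'
from h import *
D=.0009
f0=np.array([-.41,-.24,-2.04])
for back in (.02,.004,-.004):
    r=robot.line_to(tcp(back,D,.152),velocity=.025,until_force=7); print(back,r,where(),(favg()-f0).round(2),read_moment().round(2),read_clock())
    if r: break
print(read_finger_gap())
a=vision.snapshot("scene");cv2.imwrite("pics/i3.png",cv2.resize(a[130:230,190:290,::-1],None,fx=6,fy=6))
E
```

```text
0.02 False [0.0197  0.00075 0.15194] [-2.59  1.28  5.49] [0.41 0.5  0.11] 20.7
0.004 False [0.00358 0.00067 0.15192] [-4.07  1.45  6.68] [0.4  0.72 0.09] 21.5417
-0.004 True [-0.00201  0.00045  0.15189] [ 0.18 -2.63  5.65] [-0.34 -0.01  0.03] 21.9167
0.016846012321170313
```

View pics/i3.png

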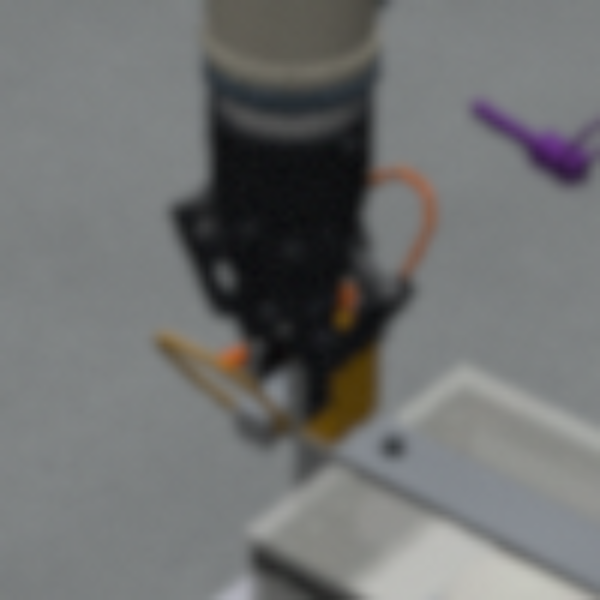

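```bash
python3 - <<'E'
from h import *
D=.0005
r=robot.line_to(tcp(-.006,D,.152),velocity=.015,until_force=10); print(r,where(),read_wrist_force().round(2),read_clock())
robot.dwell(.1);print(where(),favg().round(2),read_finger_gap())
E
```

```text
True [-0.00205  0.00033  0.15184] [ 0.11 -1.74  3.19] 22.175
[-0.00201  0.00028  0.15184] [ 0.52 -1.78  3.43] 0.016939178606530075
```

```bash
python3 - <<'E'
from h import *
hand.move_gripper(.05)
p=read_tcp_pos()
robot.line_to([p[0],p[1],.29],velocity=.2)
print(read_clock(),read_wrist_force())
robot.line_to([*(p[:2]-yb*.17),.32],velocity=.3)
a=vision.snapshot("scene");b=vision.snapshot("top")
cv2.imwrite("pics/r1.png",np.hstack([cv2.resize(a[130:230,190:290,::-1],None,fx=4,fy=4),cv2.resize(b[140:240,210:310,::-1],None,fx=4,fy=4)]))
cv2.imwrite("pics/r1s.png",a[:,:,::-1]);cv2.imwrite("pics/r1t.png",b[:,:,::-1]);print(read_clock())
E
```

```text
23.5833 [-0.25442582  0.19221623 -0.20642698]
24.4083
```

View pics/r1.png

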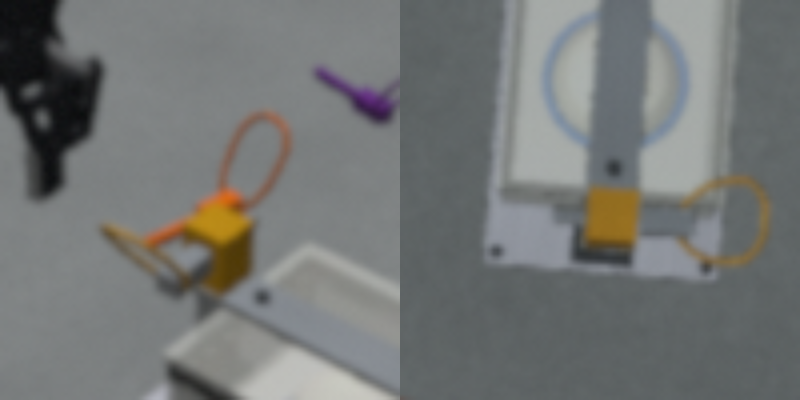

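```bash
python3 - <<'E'
from h import *
t=cv2.imread("pics/r1t.png");h=cv2.cvtColor(t,cv2.COLOR_BGR2HSV);m=cv2.inRange(h,(10,80,60),(32,255,255));m[:,:271]=0;m[:, 310:]=0;m[:175]=0;m[:215]=m[:215];m[215:]=0
ys,xs=np.nonzero(m);u=xs.max();print(u,ys[xs>=u-1].mean(),ys.min(),ys.max())
B=onz('top',[[u-.5,ys[xs>=u-1].mean()],[u-.5,(ys.min()+ys.max())/2]],.2105);v=B[:,:2]-b0;print('along',v@yb,'x',v@xb,'expected -.1013+-.002')
# ring widest points
i=[ys.argmin(),ys.argmax()];W=onz('top',np.c_[xs[i],ys[i]],.185);print((W[:,:2]-b0)@xb,(W[:,:2]-b0)@yb)
for s in(-.14,-.12,0.0,.02):
  print(kinematics.inverse_kinematics(np.r_[b0+yb*s,.235],oI))
E
```

```text
301 194.0 184 205
along [-0.10288906 -0.10297658] x [-0.00172553 -0.00311825] expected -.1013+-.002
[ 0.02810012 -0.03297048] [-0.08033661 -0.06731474]
[-2.38619205e-01  2.76754609e-01  1.88653244e+00 -4.44089210e-16
  9.78305602e-01 -1.67933370e-01]
[-1.99953055e-01  2.73102148e-01  1.89174145e+00 -4.44089210e-16
  9.76749059e-01 -1.29267221e-01]
[ 3.53913677e-02  2.75165204e-01  1.88880139e+00 -4.44089210e-16
  9.77626058e-01  1.06077202e-01]
[ 7.40571681e-02  2.79487072e-01  1.88262383e+00 -4.44089210e-16
  9.79481749e-01  1.44743003e-01]
```

```bash
python3 - <<'E'
from h import *
X=-.001; P=lambda s,z:np.r_[b0+yb*s+xb*X,z]
hand.move_gripper(0.0,40)
robot.line_to(P(-.15,.30),velocity=.3);robot.line_to(P(-.15,.2165),velocity=.2);robot.dwell(.1)
f0=favg();print(f0,read_finger_gap(),read_clock())
r=robot.line_to(P(-.105,.2165),velocity=.03,until_force=2);p=read_tcp_pos()
print(r,(p[:2]-b0)@yb,p[2],favg()-f0,read_clock())
a=vision.snapshot("scene");b=vision.snapshot("top")
cv2.imwrite("pics/r2.png",np.hstack([cv2.resize(a[130:230,190:290,::-1],None,fx=4,fy=4),cv2.resize(b[140:240,210:310,::-1],None,fx=4,fy=4)]))
E
```

```text
[0.25649421 0.20817724 0.20009707] -0.00014077656382726958 25.9917
True -0.11516838316058384 0.2164421071986561 [-0.67251128 -3.06938217  1.73160081] 27.1167
```

View pics/r2.png

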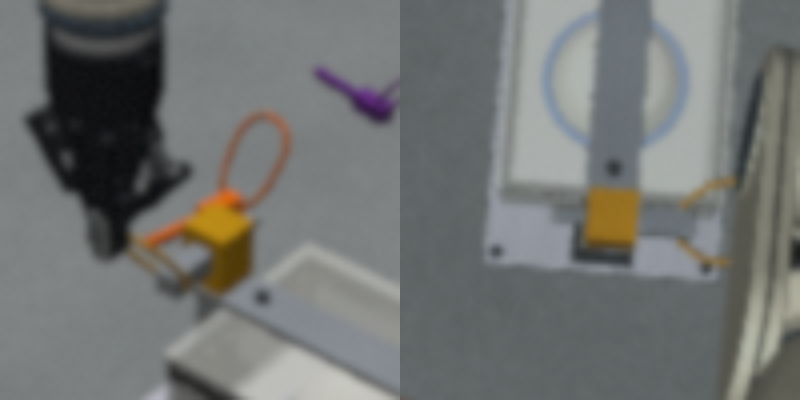

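```bash
python3 - <<'E'
from h import *
X=-.001; P=lambda s,z:np.r_[b0+yb*s+xb*X,z]
f0=np.array([.26,.21,.2])
for th in (115,105,95,86,77,68,60,53):
    a=np.radians(th)
    robot.line_to(P(-.0659+.086*np.cos(a),.146+.086*np.sin(a)),velocity=.06)
    p=read_tcp_pos();print(th,((p[:2]-b0)@yb).round(4),p[2].round(4),(favg(2)-f0).round(1),read_clock())
a=vision.snapshot("scene")
cv2.imwrite("pics/r3.png",cv2.resize(a[130:230,190:290,::-1],None,fx=6,fy=6))
E
```

```text
115 -0.1029 0.2243 [-1.4 -7.1  3.8] 27.6417
105 -0.0885 0.2292 [-0.8 -5.1  4.5] 28.0583
95 -0.0735 0.2316 [ 0.  -4.   2.5] 28.475
86 -0.0597 0.2316 [-0.5 -2.6  2.1] 28.8667
77 -0.0461 0.2296 [-0.1 -2.8  1.1] 29.2583
68 -0.0332 0.2255 [-0.5 -1.5  0.2] 29.65
60 -0.0225 0.2202 [-0.2 -0.6  0.5] 30.0167
53 -0.0138 0.2143 [ 0.2 -0.4 -0.8] 30.3583
```

View pics/r3.png

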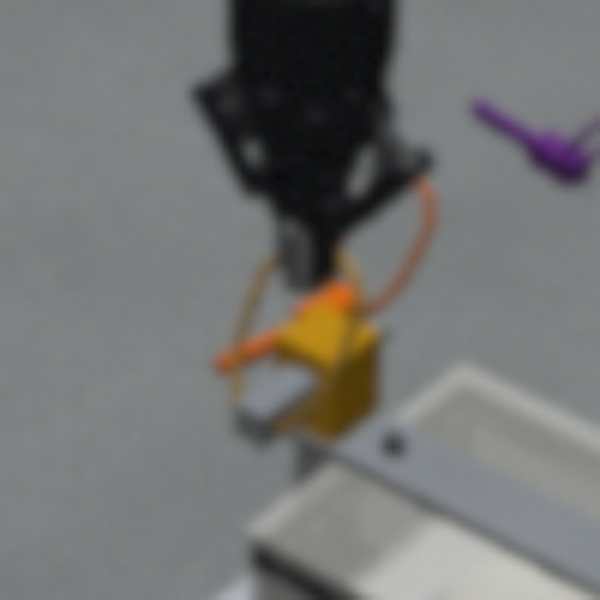

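The ring leans on the fingers just ahead of the tipping point, with the head still against the boss. I'll carry on over centre.

```bash
python3 - <<'E'
from h import *
X=-.001; P=lambda s,z:np.r_[b0+yb*s+xb*X,z]
f0=np.array([.26,.21,.2])
for th in (47,41,36):
    a=np.radians(th)
    robot.line_to(P(-.0659+.086*np.cos(a),.146+.086*np.sin(a)),velocity=.06)
    print(th,(favg(2)-f0).round(1),read_clock())
p=read_tcp_pos();robot.line_to(np.r_[p[:2],.31],velocity=.2)
robot.line_to(P(-.2,.33),velocity=.3)
a=vision.snapshot("scene");b=vision.snapshot("top")
cv2.imwrite("pics/r4.png",np.hstack([cv2.resize(a[130:230,190:290,::-1],None,fx=4,fy=4),cv2.resize(b[140:240,210:310,::-1],None,fx=4,fy=4)]));cv2.imwrite("pics/r4t.png",b[:,:,::-1]);cv2.imwrite("pics/r4s.png",a[:,:,::-1]);print(read_clock())
E
```

```text
47 [ 0.  -0.5  0.1] 30.725
41 [-0.4 -0.9  0.2] 31.0417
36 [-0.2 -0.9 -0.1] 31.3333
32.9833
```

View pics/r4.png

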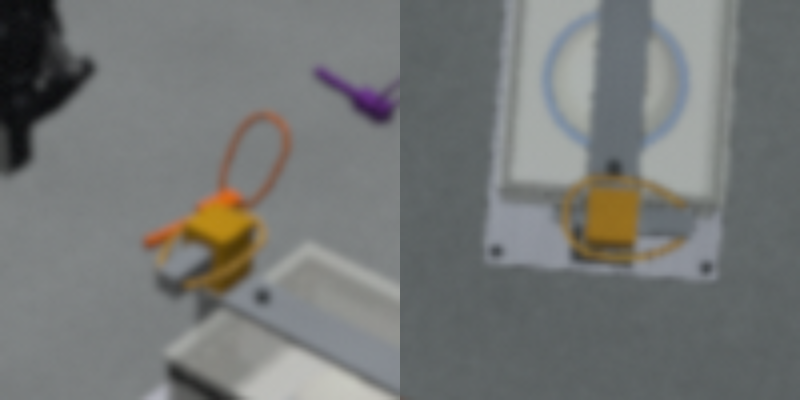

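```bash
python3 - <<'E'
from h import *
t=cv2.imread("pics/r4t.png");h=cv2.cvtColor(t,cv2.COLOR_BGR2HSV);m=cv2.inRange(h,(10,80,60),(32,255,255));m[:175]=0;m[215:]=0;m[:,310:]=0;m[:,:240]=0
ys,xs=np.nonzero(m);u=xs.min();v=ys[xs<=u+1].mean();print(u,v)
for z in(.149,.165,.183): print(z,(onz('top',[[u+.5,v]],z)[0,:2]-b0)@yb)
for th in(6,15,25,35):
    a=np.radians(th);print(th,(-.052+.002+.086*np.cos(a)),proj('top',np.r_[b0+yb*(-.051+.086*np.cos(a)),.14+.086*np.sin(a)]),proj('scene',np.r_[b0+yb*(-.051+.086*np.cos(a)),.14+.086*np.sin(a)]))
s=cv2.imread("pics/r4s.png");cv2.imwrite("pics/r5.png",np.hstack([cv2.resize(s[175:210,225:265],None,fx=10,fy=10,interpolation=2),cv2.resize(t[175:210,240:280],None,fx=10,fy=10,interpolation=2)]))
E
```

```text
251 192.75
0.149 0.031869179834888045
0.165 0.03212398508496484
0.183 0.03241064099130123
6 0.0355288830016715 [[250.63510066 192.09370156]] [[251.25850747 183.6503454 ]]
15 0.03306962106085987 [[251.5919099  191.61363413]] [[250.83134498 180.37051328]]
25 0.027942469685151898 [[253.51080642 191.1626071 ]] [[249.83803095 177.21002167]]
35 0.020447075808853292 [[256.29826861 190.81559751]] [[248.31152695 174.65857801]]
```

View pics/r5.png

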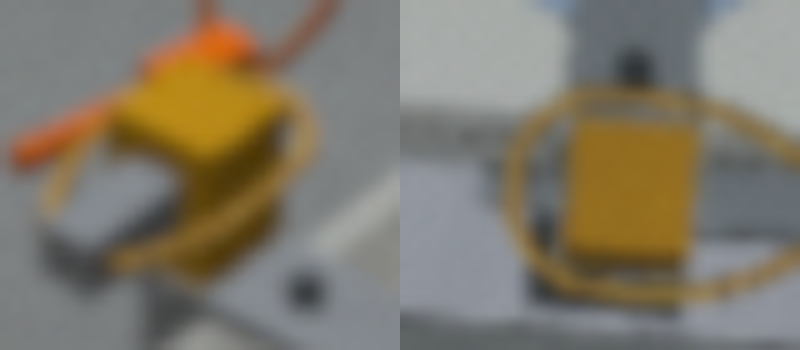

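The pin is through, the ring is round the boss, and no bow shows above the boss in the scene view. To confirm the snap, I'll touch the bow lightly from above.

```bash
python3 - <<'E'
from h import *
X=0.; P=lambda s,z:np.r_[b0+yb*s+xb*X,z]
robot.line_to(P(-.1,.31),velocity=.4);robot.line_to(P(.045,.25),velocity=.3);robot.line_to(P(.045,.19),velocity=.15);robot.dwell(.1)
f0=favg()
r=robot.line_to(P(.045,.160),velocity=.03,until_force=3);p=read_tcp_pos();print(r,p[2]-.017,favg()-f0,read_clock())
robot.line_to(P(.045,.25),velocity=.2);robot.line_to(P(-.05,.33),velocity=.3);robot.line_to(P(-.22,.33),velocity=.4)
a=vision.snapshot("scene");b=vision.snapshot("top")
cv2.imwrite("pics/r6.png",np.hstack([cv2.resize(a[170:215,220:270,::-1],None,fx=8,fy=8,interpolation=2),cv2.resize(b[170:215,240:290,::-1],None,fx=8,fy=8,interpolation=2)]))
cv2.imwrite("pics/r6full.png",b[:,:,::-1]);print(read_clock())
d=lambda q:None
E
```

```text
True 0.14823062021404154 [-0.16872011  0.01303223  2.57107495] 35.5833
37.4
```

View pics/r6.png

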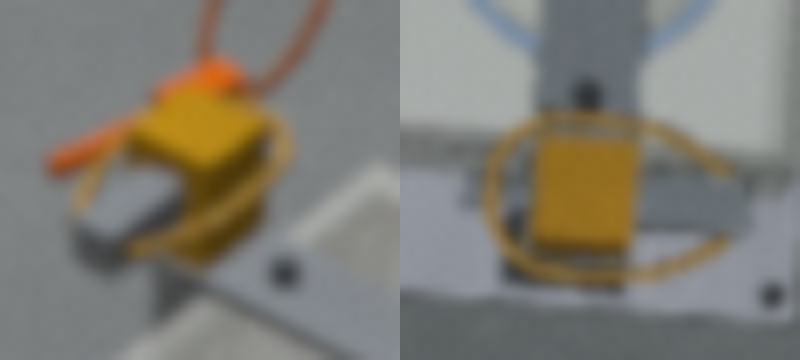

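View pics/r6full.png

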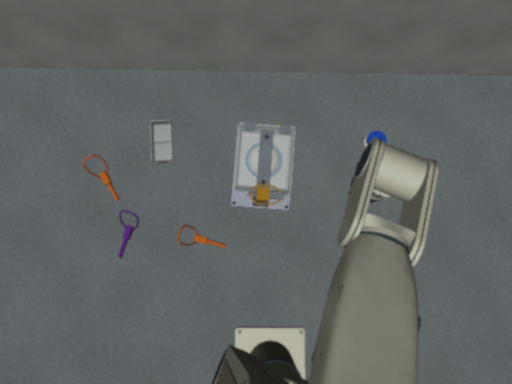

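The bow was felt at about 148 mm, right at the pin's end, so the ring is down. Drawer and jar are unmoved, and the arm is clear at 0.33 m.

```bash
python3 - <<'E'
from h import *
print(read_wrist_force(),read_clock()); print(order.finish_job())
E
```

```text
[-0.28803658  0.16526102  0.50345551] 37.4
the job is handed in; nothing more can be done
None
```

The linchpin is through the boss and post with its head home, the ring is locked over the boss, and I handed the job in at 37.4 s. `finish_job` gave no verdict, so the result rests on my own checks.

**What I did**
1. I gripped the linchpin by its head and found the boss by touching its top and front with the shank. The top came out at about 167 mm, against the nominal 160 mm.
2. I entered the hole from the −y side, pressed the boss down with the pin about 7 mm below the boss's free hole centre, and it went through on the first try. Insertion forces read about 8 N at most.
3. I pushed until it stopped; a second push stopped at the same place. Then I let go, swung the ring over with closed fingers, and it snapped down.

**Last checks**
- **Ring:** both camera views show it round the boss, with the bow about 32 mm past the boss centre; about 34 mm is expected when locked.
- **Bow height:** a light touch from above (about 3 N) met resistance at 148 mm. That is 3 mm below the roughly 151 mm I expected for the wire's top. The touch may have landed on the pin's end instead; either way it rules out a ring still standing up.
- **Head home:** it stopped 2 mm past my camera-based estimate, which is within the camera and grip error. I had no direct measurement of the 5 mm tolerance.
- **Other objects:** the drawer and jar look unmoved. The wrench was hidden behind the arm in the last top picture, but I never went near it.
- **Grip reading:** the finger gap read 17 mm on the 20 mm head, which I did not explain; the grip held throughout.

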